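# Mix the specimen jars in the tilting rack

## Task

Mix the specimen jars: take the carton off the tilting rack and lay it flat on the bare table, then stand every jar in the rack, one to a cell. By its handle, tip the rack to 45 degrees (the long mark on its disc; never past 60), keep it there for three full seconds and bring it back fully level. Finally stand all the jars upright in the empty steel tray; leave the big bottle and the dropper bottle where they are.

Things in the scene. Friction and masses are not known exactly. Their poses are not given: they have to be found in the camera images.
- tilt_rack: fixed stand of the tilting rack: grey base plate 130 x 256 mm, 8 mm thick, with two end brackets; a white disc of 68 mm radius on the +y bracket has marks at 0, 15, 30, 45 (longer and thicker) and 60 degrees over which the lever arm passes. Origin at the centre of the underside on the table; z up, y along the row of cells, x away from the robot at yaw 0. The hinge line is parallel to y, 80 mm above the origin
- cradle (a joint): angle of the aluminium cradle in the stand, rad: 0 is level, against a stop; it grows as the cradle tips toward the stand's -x side (toward the robot), up to a stop at 1.25. A stiff friction hinge (0.6 N m, about 6 N at the handle): it stays where it is left, full or empty
- cradle_floor (a point): centre of the inner floor of the cradle, 40 mm below the hinge line (40 mm above the table when level), turning with the cradle. The cradle is a row of three open-topped cells, each 68 mm (x) by 66 mm (y) inside, centred at y = -70, 0 and +70 mm from here; walls and dividers 4 mm thick and 42 mm high above the floor (tops 82 mm above the table when level); outside 76 x 214 mm
- cradle_handle (a point): middle of the black round handle bar, 14 mm thick and 52 mm long, parallel to y, at the end of the lever arm on the +y end of the cradle: 163 mm along y from the rack's middle and 100 mm from the hinge line, straight above it when level (180 mm above the table)
- steel_tray: fixed shallow steel tray, 160 x 180 mm outside, 22 mm high, walls and floor 4 mm. Origin at the centre of its underside; x across the 160 mm, y along the 180 mm
- carton: flat printed carton 64 (x) x 91 (y) x 36 mm, 90 g, lying on top of the cradle's walls with its 91 mm across the row. Origin at the centre of its underside
- jar_1: closed specimen jar with a screw cap, round and straight-sided, 58 mm across, 75 mm tall, about 160 g and bottom-heavy; white cap, clear body; all are alike. Origin at the centre of its underside, z up its axis. Two or three such jars are there in a run (the others are absent: None)
- jar_2: closed specimen jar with a screw cap, round and straight-sided, 58 mm across, 75 mm tall, about 160 g and bottom-heavy; white cap, clear body; all are alike. Origin at the centre of its underside, z up its axis. Two or three such jars are there in a run (the others are absent: None)
- jar_3: closed specimen jar with a screw cap, round and straight-sided, 58 mm across, 75 mm tall, about 160 g and bottom-heavy; white cap, clear body; all are alike. Origin at the centre of its underside, z up its axis. Two or three such jars are there in a run (the others are absent: None)
- jar_4: closed specimen jar with a screw cap, round and straight-sided, 58 mm across, 75 mm tall, about 160 g and bottom-heavy; white cap, clear body; all are alike. Origin at the centre of its underside, z up its axis. Two or three such jars are there in a run (the others are absent: None)
- big_bottle: bystander: tall white squeeze bottle, 67 mm across, 192 mm tall; origin at the centre of its underside; not to be moved. Near it, behind the rack, a soap dispenser on the wall stretches a lever out over the table to x = 0.74 m, between y = -0.07 and 0.07 m, 0.31 m above the table: swing the arm past in front of it
- dropper: bystander: slim dropper bottle with a long nozzle, 36 mm across, 146 mm tall; origin at the centre of its underside; not to be moved
There are look-alikes about, which are no part of the job. What is shaped like the jar_4 but orange is not meant. There is more than one size of the carton; the one meant has the size given above.

How it is judged:
By the outcome, as a careful person would: the job done as asked, in the order asked, and still so for the second after the job is handed in, with the robot touching nothing.
Of jar_1, jar_2, jar_3, jar_4 only 2 to 3 are there at a start; the rules pass over those that are not, and their reading is None.
At some moment in a run one of jar_1, jar_2, jar_3, jar_4 may be knocked a few centimetres aside while the robot is not near it.
It also fails if it takes over 210 s, if anything falls off the work surface, if the arm or the gripper's body presses on something with over 40 N, if the wrist force passes 120 N, or if a joint passes its speed limit or range.

## Robot

A 6-joint arm with a two-finger parallel gripper is mounted at the origin on a cart in front of the work surface, level with it; the furniture and walls round the work are solid. World frame = base frame: x ahead of the robot, y to its left, z up, the work surface at z = 0. Lengths are in m, angles in rad, forces in N, time in s.
With the tool pointing down it reaches from about 0.325 to 0.85 m from the base axis. Payload 15.5 kg.
Tool frame: the origin (TCP) lies midway between the tips of the shut fingers; the grasp point (between the pads) lies 19 mm behind it; z points along the fingers, y is the line along which they close (so a half turn about z gives the same grasp; the last joint's range is limited). The gripper opens to 91 mm and grips with 3 to 60 N. Pads are 32 mm wide; open, the fingers measure 118 mm over their backs; the gripper's body (76 mm by 178 mm) begins 60 mm behind the grasp point.
Start: joints at [1.097, 0.494, 1.345, -0, 1.302, -0.096], TCP at [0.231, 0.581, 0.189] pointing down, gripper open.
Joint ranges: [-2.91, 2.91], [-0.82, 2.16], [0.22, 2.67], [-1.22, 4.37], [0.12, 2.79], [-3.08, 3.08]. Speed limits (rad/s): [1.89, 1.89, 2.57, 3.01, 3.01, 3.01].

## Interface

Orientations are given as a unit quaternion [x, y, z, w].
In Python, from bench import env gives the robot as it stands. The module is installed in compiled form; this text tells all that it offers.
- The arm moves only by the tool play_rows, never from a script. Its argument "increments" is a list of rows, each a list of 3 entries, a list of its own where there are three numbers: the shift along the tool's x, y, z in mm, then the turn, a rotation vector about the tool's x, y, z in degrees, then the opening in per cent of the stroke, from 0 (shut) to 100 (fully open). In form: [[[dx, dy, dz], [rx, ry, rz], gripper], ...]. A call has 1 to 20 rows; each row is the pose to reach, as a shift and turn from the pose commanded when the call began, along the tool's axes at that moment; what a row does not reach only later rows make up. A row lasts 1/10 s, in which the tool goes at most 50 mm and 8.59 degrees, less where a joint would pass 70% of its speed; a pose out of reach is approached as far as the arm can. A call with a gripper value outside its range is refused whole. The fingers move at their own pace and stop on an object; "grip_force" is the grip in N (left out, the last holds). Time passes only in rows, so rows that repeat a pose let the fingers close. It gives the time, the measured TCP pose, the force, the opening and the grip force at its end, in the units of the state.
- env.sense(): the state, without advancing time (a new reading comes with each control period).
- env.grab_frame(name): name is "scene" or "top" or "wrist"; returns the picture (384x512x3 uint8, blue, green, red); there is no depth.
- env.camera_model(name): a dict with "fx", "fy", "cx", "cy" (pixels), "extrinsics" (4x4, takes a point from world to camera coordinates); the wrist camera has in their place "hand_eye" (4x4, takes a point from camera to tool coordinates, whose origin is the TCP and whose axes are the flange's). Camera axes: x right, y up, looking along -z (the intrinsics and any distortion apply to the point x, -y, -z); pixel columns grow to the right and rows downward; lengths in m; the calibration is good to about 2 mm. A picture is of the moment at which its call begins: read the wrist's pose just before it. camera_model takes no time and is no camera call.
- env.finish_job(): hands the job in; it is judged then, once.
The state is a dict: "time": time; "joints": joint angles; "joint_vel": joint speeds; "joint_torque": joint torques, N m; "position": TCP position; "orientation": TCP orientation; "contact_force": force on the tool from outside, world axes, zero at the start; "wrist_torque": the same for the moment, N m; "grip_width": finger opening in m; "grasp_force": force on a finger pad.
Only numpy, scipy, OpenCV 4.12 (cv2) and the standard library are available. Lean on these libraries where they do the work, as an engineer would, in place of code of your own. Each camera call takes 0.05 s, during which the arm holds its last target. There are 200 camera calls.

## Working session

There is one attempt and no reset: what is moved stays moved. The work goes in short steps, Python scripts to look and compute and a tool call to move; the robot and the scene stay as the last step left them, time stands still between calls to the robot, and variables do not carry over. Pictures are saved under pics/ and viewed, at most 17 in all, crops included, and the job is handed in when it is done.

Besides the shell and the picture viewer there is one more tool, called after "Emit:" as name([rows], argument=value, ...), one row to a line, values as JSON. play_rows: Moves the arm, as the interface text tells. Its arguments: {"type":"object","properties":{"increments":{"type":"array","items":{"type":"array"}},"grip_force":{"type":"number"}},"required":["increments"]}

```bash
mkdir -p pics; cat > h.py <<'E'
import numpy as np, cv2
from bench import env
from scipy.spatial.transform import Rotation as R
def ray(name,u,v,st=None):
    m=env.camera_model(name)
    d=np.array([(u-m['cx'])/m['fx'],-(v-m['cy'])/m['fy'],-1.])
    if name=='wrist':
        s=st or env.sense(); T=np.eye(4);T[:3,:3]=R.from_quat(s['orientation']).as_matrix();T[:3,3]=s['position']
        C=T@np.array(m['hand_eye'])
    else: C=np.linalg.inv(np.array(m['extrinsics']))
    return C[:3,3],C[:3,:3]@d
def onz(name,u,v,z,st=None):
    o,d=ray(name,u,v,st); return o+d*(z-o[2])/d[2]
def proj(name,p):
    m=env.camera_model(name); c=np.array(m['extrinsics'])@np.r_[p,1]
    return m['cx']+m['fx']*c[0]/-c[2], m['cy']-m['fy']*c[1]/-c[2]
E
python3 - <<'E'
from h import *
s=env.sense();print(s)
for n in ['scene','top']:
    cv2.imwrite(f'pics/{n}0.png',cv2.resize(env.grab_frame(n),(800,600)))
for n in ['scene','top','wrist']:print(n,env.camera_model(n))
E
```

```text
{'time': 0.0, 'joints': array([ 1.09752934e+00,  4.94211366e-01,  1.34615941e+00, -2.69328739e-05,
        1.30252642e+00, -9.54874083e-02]), 'joint_vel': array([ 0.00044807,  0.00170614, -0.00129101, -0.00061119,  0.00053801,
       -0.00184081]), 'joint_torque': array([-7.04086360e-04, -8.78817129e+01, -3.81849539e+01,  7.09687918e-02,
        5.29362133e-02, -9.98507176e-05]), 'position': array([0.23033277, 0.58053459, 0.1880112 ]), 'orientation': array([ 1.87764992e-01,  9.82213766e-01, -6.29719376e-04, -1.70540976e-04]), 'contact_force': array([-0.38104307, -0.52354325,  0.19093239]), 'wrist_torque': array([-0.00509828, -0.0064314 , -0.00444873]), 'grasp_force': 0.0, 'grip_width': 0.09138327367152134}
scene {'fx': 474.9855410853331, 'fy': 474.9855410853331, 'cx': 250.57354896053067, 'cy': 188.9234106610389, 'extrinsics': array([[ 0.82580428, -0.56393998, -0.00435832, -0.41327678],
       [ 0.22325923,  0.3198129 ,  0.9208013 , -0.26058284],
       [-0.51788282, -0.76137468,  0.39000767, -0.98478489],
       [ 0.        ,  0.        ,  0.        ,  1.        ]])}
top {'fx': 443.89985036630253, 'fy': 443.89985036630253, 'cx': 253.68693388930112, 'cy': 187.96248626339167, 'extrinsics': array([[ 0.02557606, -0.99966986, -0.00245553,  0.03590499],
       [ 0.99675203,  0.02531362,  0.07645004, -0.54376593],
       [-0.07636265, -0.00440285,  0.99707039, -1.38775222],
       [ 0.        ,  0.        ,  0.        ,  1.        ]])}
wrist {'fx': 274.0436267792391, 'fy': 274.0436267792391, 'cx': 253.85347308477532, 'cy': 187.78451131461276, 'hand_eye': array([[ 2.47951012e-04,  9.71199799e-01,  2.38266423e-01,
         6.65133960e-02],
       [ 9.99999665e-01, -4.26574738e-04,  6.98119230e-04,
        -2.97076699e-04],
       [ 7.79651693e-04,  2.38266170e-01, -9.71199580e-01,
        -1.96068771e-01],
       [ 0.00000000e+00,  0.00000000e+00,  0.00000000e+00,
         1.00000000e+00]])}
```

View pics/scene0.png

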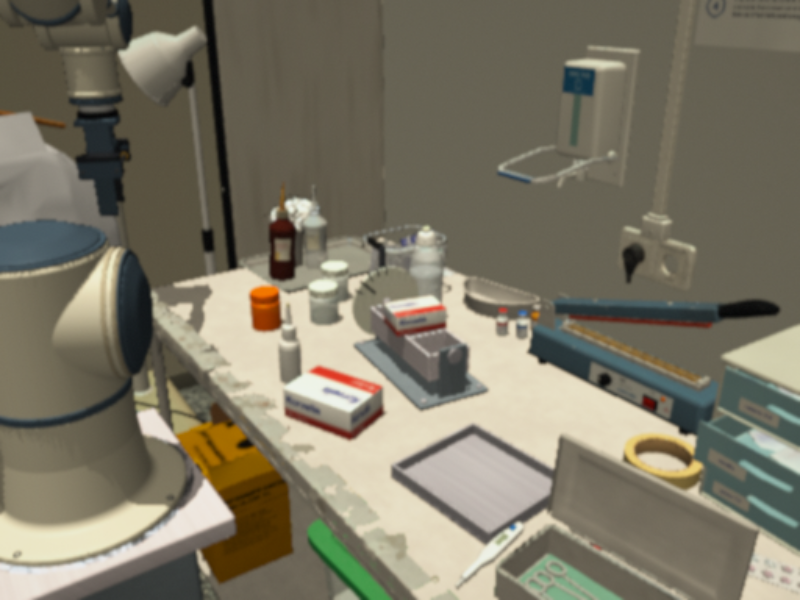

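View pics/top0.png

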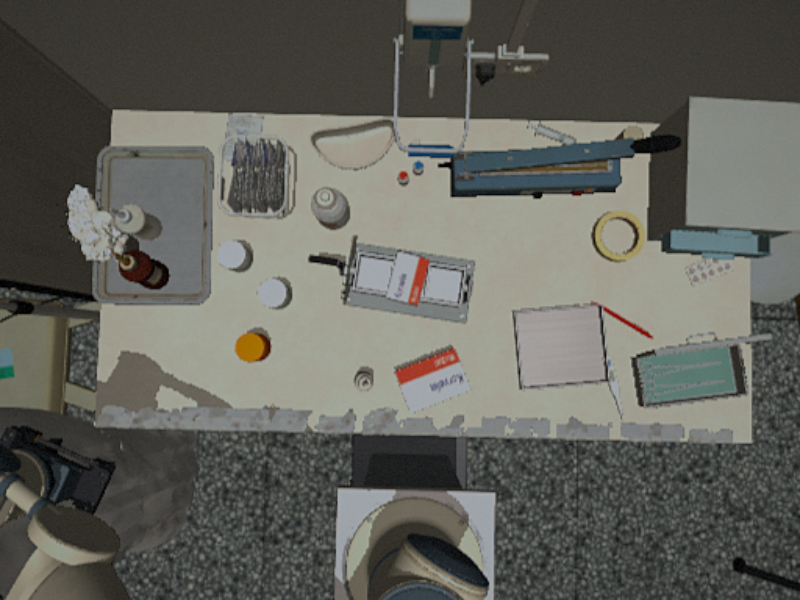

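Scene: white jars in the top view (800 px scale) at (234,255) and (273,293), with an orange look-alike at (253,346). The carton is on the rack at (405,278); a larger look-alike carton is on the table at (432,378). The dropper is at (364,379), big bottle (329,205), empty tray (560,346). I'll check my choice in a close crop and measure.

```bash
python3 - <<'E'
from h import *
im=env.grab_frame('top')
cv2.imwrite('pics/crop1.png',cv2.resize(im[125:270,130:410],None,fx=2.8,fy=2.8,interpolation=cv2.INTER_CUBIC))
hsv=cv2.cvtColor(im,cv2.COLOR_BGR2HSV)
# jars: whiter than table
m=((hsv[...,1]<22)&(hsv[...,2]>170)).astype(np.uint8)
c,_=cv2.findContours(m,cv2.RETR_EXTERNAL,cv2.CHAIN_APPROX_NONE)
for k in c:
    if cv2.contourArea(k)>60:
        (x,y),r=cv2.minEnclosingCircle(k);print('white',x,y,r,cv2.contourArea(k),onz('top',x,y,.075).round(3))
for n,p,z in [('plate',(353,235),.008),('plate',(475,262),.008),('plate',(466,322),.008),('plate',(342,303),.008),
 ('handle',(325,260),.18),('carton',(393,247),.118),('carton',(428,257),.118),('carton',(418,306),.118),('carton',(383,297),.118),
 ('tray',(514,310),.022),('tray',(600,304),.022),('tray',(606,384),.022),('tray',(521,389),.022),('drop',(364,377),.146),('bott',(324,198),.192)]:
    print(n,onz('top',p[0]*.64,p[1]*.64,z).round(3))
E
```

```text
white 301.0 341.0 29.52974510192871 65.0 [ 0.086 -0.103  0.075]
white 234.0 323.5 20.35323143005371 99.0 [0.132 0.098 0.075]
white 278.5 248.5 21.50591278076172 615.0 [ 0.357 -0.03   0.075]
white 173.53125 187.1328125 8.733290672302246 209.5 [0.535 0.294 0.075]
white 283.5 182.0 12.619529724121094 321.0 [ 0.559 -0.041  0.075]
white 248.22549438476562 175.4509735107422 20.310413360595703 506.5 [0.576 0.067 0.075]
white 147.38888549804688 162.54444885253906 8.628411293029785 196.0 [0.608 0.377 0.075]
plate [0.663 0.142 0.008]
plate [ 0.613 -0.11   0.008]
plate [ 0.489 -0.094  0.008]
plate [0.522 0.161 0.008]
handle [0.588 0.18  0.18 ]
carton [0.624 0.058 0.118]
carton [ 0.607 -0.009  0.118]
carton [0.513 0.008 0.118]
carton [0.528 0.074 0.118]
tray [ 0.516 -0.189  0.022]
tray [ 0.532 -0.363  0.022]
tray [ 0.371 -0.376  0.022]
tray [ 0.357 -0.205  0.022]
drop [0.378 0.105 0.146]
bott [0.699 0.184 0.192]
```

View pics/crop1.png

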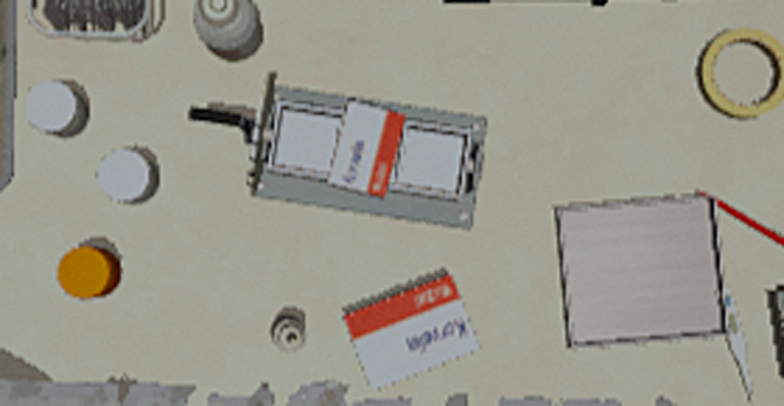

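```bash
cat >> h.py <<'E'
def plan(xyz,yaw,close):  # tool pointing down; close: direction of tool y = rack 'x' or 'y'
    s=env.sense(); R0=R.from_quat(s['orientation'])
    best=None
    for sg in (1,-1):
        a=yaw+(np.pi/2 if close=='y' else 0)
        y=sg*np.array([np.cos(a),np.sin(a),0]); z=np.array([0,0,-1.]); x=np.cross(y,z)
        r=(R0.inv()*R.from_matrix(np.c_[x,y,z])).as_rotvec(degrees=True)
        if best is None or np.linalg.norm(r)<np.linalg.norm(best): best=r
    d=R0.inv().apply(np.array(xyz)-s['position'])*1000
    print('at',s['position'].round(4),'t',round(s['time'],1),'shift mm',d.round(1),'turn',best.round(1),'j6',s['joints'][5].round(2))
E
python3 - <<'E'
from h import *
plan([.57,.03,.24],-.17,'y')
E
```

```text
at [0.2304 0.5806 0.1882] t 0.1 shift mm [-518.8 -386.6  -51.5] turn [ -0.1  -0.  -11.9] j6 -0.1
```

Emit:
play_rows([
  [[0, 0, -50], [0, 0, 0], 100],
  [[-519, -387, -51], [0, 0, -12], 100],
  [[-519, -387, -51], [0, 0, -12], 100],
  [[-519, -387, -51], [0, 0, -12], 100],
  [[-519, -387, -51], [0, 0, -12], 100],
  [[-519, -387, -51], [0, 0, -12], 100],
  [[-519, -387, -51], [0, 0, -12], 100],
  [[-519, -387, -51], [0, 0, -12], 100],
  [[-519, -387, -51], [0, 0, -12], 100],
  [[-519, -387, -51], [0, 0, -12], 100],
  [[-519, -387, -51], [0, 0, -12], 100],
  [[-519, -387, -51], [0, 0, -12], 100],
  [[-519, -387, -51], [0, 0, -12], 100],
  [[-519, -387, -51], [0, 0, -12], 100],
  [[-519, -387, -51], [0, 0, -12], 100],
  [[-519, -387, -51], [0, 0, -12], 100],
  [[-519, -387, -51], [0, 0, -12], 100],
  [[-519, -387, -51], [0, 0, -12], 100],
])

```text
time: 1.95
position: [0.5697, 0.0308, 0.2397]
orientation: [0.083, 0.997, 0.0, -0.0]
contact_force: [-0.0, 1.1, 0.1]
grip_width: 0.0913
grasp_force: 0.0
```

```bash
python3 - <<'E'
from h import *
s=env.sense();print(s['position'],s['joints'],s['joint_vel'])
cv2.imwrite('pics/w1.png',cv2.resize(env.grab_frame('wrist'),(800,600)))
E
```

```text
[0.56965666 0.03078916 0.23967849] [-5.07278858e-02  3.70307545e-01  1.41010247e+00  9.36903224e-05
  1.36137756e+00 -1.45449802e+00] [ 0.00149353 -0.00077079 -0.0034795  -0.0002808  -0.00057979 -0.00237295]
```

View pics/w1.png

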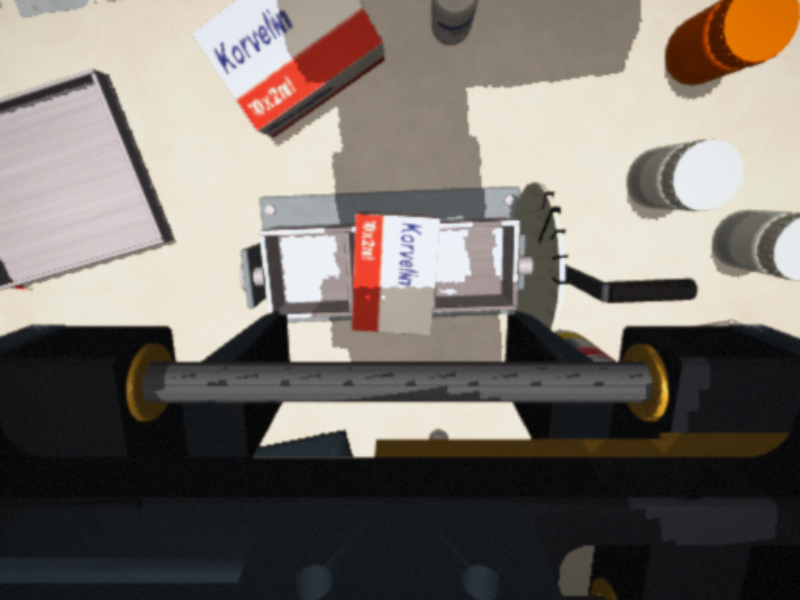

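The wrist view shows the carton's top corners near (357,214), (438,218), (431,335), (353,331). The cradle rim runs from (262,231) to (520,221) and the handle bar spans (608–695, 290).

```bash
python3 - <<'E'
from h import *
def P(L,z): return np.array([onz('wrist',u*.64,v*.64,z)for u,v in L])
c=P([(357,214),(438,218),(431,335),(353,331)],.118);print(c.round(3),c.mean(0).round(4))
d=c[3]-c[0]+c[2]-c[1];print('carton x yaw',np.degrees(np.arctan2(d[1],d[0])))
c=P([(262,231),(520,221),(516,315),(272,320)],.082);print('cradle',c.round(3),c.mean(0).round(4))
d=c[1]-c[0]+c[2]-c[3];print('rack yaw',np.degrees(np.arctan2(-d[0],d[1])))
c=P([(260,198),(521,187)],.008);d=c[1]-c[0];print('plate',c.round(3),np.degrees(np.arctan2(-d[0],d[1])),np.linalg.norm(d))
c=P([(610,290),(695,290)],.18);d=c[1]-c[0];print('handle',c.round(3),c.mean(0).round(4),np.degrees(np.arctan2(-d[0],d[1])),np.linalg.norm(d))
c=P([(708,175),(800,245)],.075);print('jars',c.round(3))
E
```

```text
[[ 0.517  0.01   0.118]
 [ 0.53   0.068  0.118]
 [ 0.618  0.049  0.118]
 [ 0.605 -0.01   0.118]] [0.5675 0.0291 0.118 ]
carton x yaw -12.250106300807959
cradle [[ 0.519 -0.073  0.082]
 [ 0.546  0.136  0.082]
 [ 0.625  0.125  0.082]
 [ 0.595 -0.083  0.082]] [0.5714 0.0262 0.082 ]
rack yaw -7.826867996180759
plate [[ 0.491 -0.092  0.008]
 [ 0.523  0.16   0.008]] -7.200221508754641 0.2540876743833446
handle [[0.585 0.16  0.18 ]
 [0.594 0.212 0.18 ]] [0.5897 0.1861 0.18  ] -9.538985450618993 0.05213435220828683
jars [[0.535 0.292 0.075]
 [0.606 0.369 0.075]]
```

Emit:
play_rows([
  [[2, -2, 40], [0, 0, 2.5], 100],
  [[2, -2, 80], [0, 0, 2.5], 100],
  [[2, -2, 110], [0, 0, 2.5], 100],
  [[2, -2, 130], [0, 0, 2.5], 100],
  [[2, -2, 147], [0, 0, 2.5], 100],
  [[2, -2, 147], [0, 0, 2.5], 100],
  [[2, -2, 147], [0, 0, 2.5], 40],
  [[2, -2, 147], [0, 0, 2.5], 40],
  [[2, -2, 147], [0, 0, 2.5], 40],
  [[2, -2, 147], [0, 0, 2.5], 40],
  [[2, -2, 147], [0, 0, 2.5], 40],
  [[2, -2, 147], [0, 0, 2.5], 40],
  [[2, -2, 147], [0, 0, 2.5], 40],
  [[2, -2, 147], [0, 0, 2.5], 40],
], grip_force=15)

```text
time: 3.4
position: [0.5682, 0.0281, 0.093]
orientation: [0.106, 0.994, 0.0, 0.0]
contact_force: [-0.1, 0.7, 6.1]
grip_width: 0.0368
grasp_force: 3.0
```

```bash
python3 - <<'E'
from h import *
s=env.sense();print(s['grip_width'],s['grasp_force'],s['contact_force'])
plan([.62,-.23,.20],np.radians(-12),'y')
E
```

```text
0.0367598009267836 2.950482163578272 [-0.14351947  0.73074273  6.05905595]
at [0.5682 0.0281 0.093 ] t 3.4 shift mm [-105.  -241.4 -107. ] turn [ 0.   0.  -0.1] j6 -1.41
```

```bash
python3 - <<'E'
from h import *
a=env.grab_frame('wrist'); b=env.grab_frame('scene')[150:270,190:350]
cv2.imwrite('pics/w2.png',np.vstack([cv2.resize(a,(400,300)),cv2.resize(b,(400,300),interpolation=cv2.INTER_CUBIC)]))
E
```

```text
(no output)
```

View pics/w2.png

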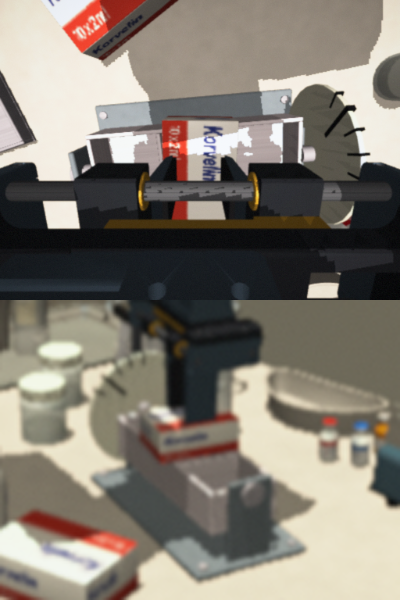

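```bash
python3 - <<'E'
from h import *
a=env.grab_frame('wrist')[90:260,80:420]; b=env.grab_frame('scene')[175:245,220:320]
cv2.imwrite('pics/w3.png',np.hstack([cv2.resize(a,(450,225),interpolation=cv2.INTER_CUBIC),cv2.resize(b,(321,225),interpolation=cv2.INTER_CUBIC)]))
E
```

```text
(no output)
```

View pics/w3.png

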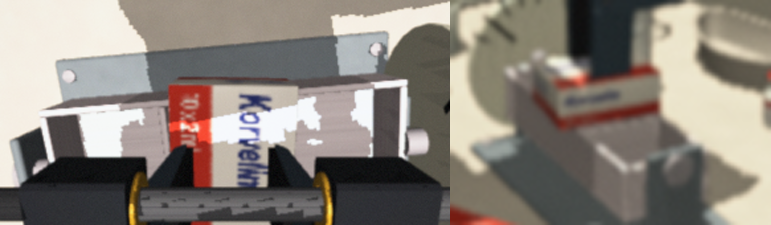

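The fingers closed over the carton's top: open tips evidently sit higher than the TCP. I'll reopen and go lower.

Emit:
play_rows([
  [[0, 0, -15], [0, 0, 0], 100],
  [[0, 0, -20], [0, 0, 0], 100],
  [[0, 0, -20], [0, 0, 0], 100],
  [[0, 0, -20], [0, 0, 0], 100],
  [[0, 0, -20], [0, 0, 0], 100],
  [[0, 0, -20], [0, 0, 0], 100],
  [[0, 0, -20], [0, 0, 0], 100],
  [[0, 0, -20], [0, 0, 0], 100],
  [[0, 0, -20], [0, 0, 0], 100],
  [[0, 0, -10], [0, 0, 0], 100],
  [[0, 0, 0], [0, 0, 0], 100],
  [[0, 0, 10], [0, 0, 0], 100],
  [[0, 0, 10], [0, 0, 0], 100],
])

```text
time: 4.9
position: [0.5668, 0.0282, 0.0808]
orientation: [0.106, 0.994, -0.0, -0.001]
contact_force: [-0.5, 0.4, 0.5]
grip_width: 0.091
grasp_force: 0.0
```

```bash
python3 - <<'E'
from h import *
a=env.grab_frame('wrist')[90:260,80:420]; b=env.grab_frame('scene')[165:245,220:330]
cv2.imwrite('pics/w4.png',np.hstack([cv2.resize(a,(450,225),interpolation=cv2.INTER_CUBIC),cv2.resize(b,(321,225),interpolation=cv2.INTER_CUBIC)]))
E
```

```text
(no output)
```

View pics/w4.png

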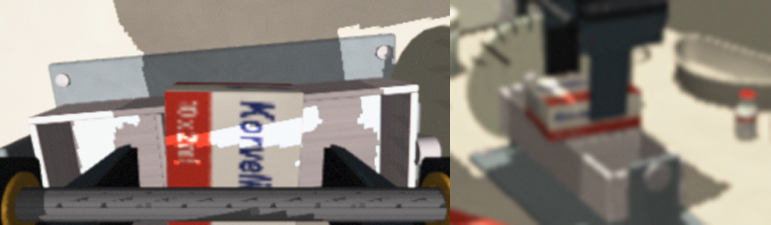

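Now the fingers flank the carton, with the tip near the lower part of its side. Closing.

Emit:
play_rows([
  [[0, 0, 0], [0, 0, 0], 50],
  [[0, 0, 0], [0, 0, 0], 50],
  [[0, 0, 0], [0, 0, 0], 50],
  [[0, 0, 0], [0, 0, 0], 50],
  [[0, 0, 0], [0, 0, 0], 50],
  [[0, 0, 0], [0, 0, 0], 50],
  [[0, 0, 0], [0, 0, 0], 50],
  [[0, 0, 0], [0, 0, 0], 50],
], grip_force=15)

```text
time: 5.8
position: [0.568, 0.0281, 0.0828]
orientation: [0.106, 0.994, 0.0, 0.0]
contact_force: [-1.1, 0.6, 5.0]
grip_width: 0.064
grasp_force: 15.0
```

Gripped at 64 mm. Lifting clear, then across.

Emit:
play_rows([
  [[0, 0, -30], [0, 0, 0], 50],
  [[0, 0, -60], [0, 0, 0], 50],
  [[0, 0, -90], [0, 0, 0], 50],
  [[-20, -40, -110], [0, 0, 0], 50],
  [[-36, -80, -110], [0, 0, 0], 50],
  [[-52, -120, -110], [0, 0, 0], 50],
  [[-68, -160, -110], [0, 0, 0], 50],
  [[-84, -200, -110], [0, 0, 0], 50],
  [[-105, -241, -110], [0, 0, 0], 50],
  [[-105, -241, -110], [0, 0, 0], 50],
  [[-105, -241, -110], [0, 0, 0], 50],
  [[-105, -241, -110], [0, 0, 0], 50],
])

```text
time: 7.0
position: [0.6195, -0.2287, 0.1923]
orientation: [0.106, 0.994, 0.0, -0.0]
contact_force: [0.2, 0.7, 0.0]
grip_width: 0.0641
grasp_force: 15.0
```

```bash
python3 - <<'E'
from h import *
print(env.sense()['position'],env.sense()['contact_force'])
a=env.grab_frame('top')[110:270,220:440]; b=env.grab_frame('scene')[130:330,180:430]
cv2.imwrite('pics/w5.png',np.hstack([cv2.resize(a,(400,290),interpolation=cv2.INTER_CUBIC),cv2.resize(b,(362,290),interpolation=cv2.INTER_CUBIC)]))
E
```

```text
[ 0.61947419 -0.22874367  0.19230282] [0.20782165 0.67760733 0.0211023 ]
```

View pics/w5.png

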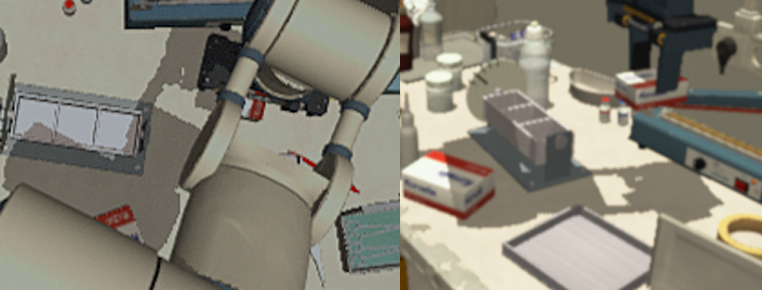

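Emit:
play_rows([
  [[0, 0, 40], [0, 0, 0], 50],
  [[0, 0, 80], [0, 0, 0], 50],
  [[0, 0, 120], [0, 0, 0], 50],
  [[0, 0, 150], [0, 0, 0], 50],
  [[0, 0, 170], [0, 0, 0], 50],
  [[0, 0, 180], [0, 0, 0], 50],
  [[0, 0, 184], [0, 0, 0], 50],
  [[0, 0, 184], [0, 0, 0], 50],
  [[0, 0, 184], [0, 0, 0], 50],
])

```text
time: 8.0
position: [0.6206, -0.2298, 0.0098]
orientation: [0.106, 0.994, -0.0, 0.001]
contact_force: [-0.3, 0.2, -0.2]
grip_width: 0.0641
grasp_force: 15.0
```

Emit:
play_rows([
  [[0, 0, 2], [0, 0, 0], 50],
  [[0, 0, 4], [0, 0, 0], 50],
  [[0, 0, 5], [0, 0, 0], 50],
  [[0, 0, 6], [0, 0, 0], 50],
  [[0, 0, 7], [0, 0, 0], 50],
  [[0, 0, 7], [0, 0, 0], 50],
])

```text
time: 8.6
position: [0.6197, -0.2295, 0.0015]
orientation: [0.106, 0.994, 0.0, -0.0]
contact_force: [-0.4, 0.2, -0.4]
grip_width: 0.0639
grasp_force: 15.0
```

Emit:
play_rows([
  [[0, 0, 1], [0, 0, 0], 50],
  [[0, 0, 2], [0, 0, 0], 50],
  [[0, 0, 2], [0, 0, 0], 50],
])

```text
time: 8.9
position: [0.6201, -0.2296, 0.0005]
orientation: [0.106, 0.994, -0.0, 0.0]
contact_force: [-3.1, 1.2, 12.5]
grip_width: 0.0636
grasp_force: 15.0
```

Touching down. Release and lift.

Emit:
play_rows([
  [[0, 0, -1], [0, 0, 0], 85],
  [[0, 0, -1], [0, 0, 0], 85],
  [[0, 0, -1], [0, 0, 0], 85],
  [[0, 0, -1], [0, 0, 0], 85],
  [[0, 0, -1], [0, 0, 0], 85],
  [[0, 0, -1], [0, 0, 0], 85],
  [[0, 0, -30], [0, 0, 0], 100],
  [[0, 0, -70], [0, 0, 0], 100],
  [[0, 0, -120], [0, 0, 0], 100],
  [[0, 0, -170], [0, 0, 0], 100],
  [[0, 0, -220], [0, 0, 0], 100],
  [[0, 0, -250], [0, 0, 0], 100],
  [[0, 0, -250], [0, 0, 0], 100],
])

```text
time: 10.2
position: [0.6218, -0.2304, 0.2548]
orientation: [0.106, 0.994, -0.001, 0.004]
contact_force: [0.1, 0.2, -0.1]
grip_width: 0.0914
grasp_force: 0.0
```

```bash
python3 - <<'E'
from h import *
plan([.535,.293,.25],np.radians(-7.6),'x')
E
```

```text
at [ 0.6218 -0.2304  0.2548] t 10.2 shift mm [194.9 493.5   2.4] turn [ 0.2  0.4 85.5] j6 -1.8
```

```bash
python3 - <<'E'
from h import *
for z in (.07,.083,.095,.108,.12): print(z,np.round(proj('scene',[.557,-.022,z]),1))
E
```

```text
0.07 [273.3 219.4]
0.083 [273.4 214.9]
0.095 [273.4 210.7]
0.108 [273.5 206.1]
0.12 [273.6 201.8]
```

Emit:
play_rows([
  [[50, 40, 0], [0, 0, 8], 100],
  [[100, 80, 0], [0, 0, 16], 100],
  [[140, 120, 0], [0, 0, 24], 100],
  [[160, 165, 0], [0, 0, 32], 100],
  [[160, 210, 0], [0, 0, 40], 100],
  [[160, 250, 0], [0, 0, 48], 100],
  [[165, 300, 0], [0, 0, 56], 100],
  [[170, 350, 0], [0, 0, 64], 100],
  [[180, 400, 0], [0, 0, 72], 100],
  [[190, 450, 0], [0, 0, 80], 100],
  [[195, 493, 0], [0, 0, 85], 100],
  [[195, 493, 0], [0, 0, 85], 100],
  [[195, 493, 0], [0, 0, 85], 100],
  [[195, 493, 0], [0, 0, 85], 100],
  [[195, 493, 0], [0, 0, 85], 100],
])

```text
time: 11.7
position: [0.5326, 0.2925, 0.249]
orientation: [0.75, 0.662, -0.001, -0.0]
contact_force: [0.3, -0.2, -0.0]
grip_width: 0.0909
grasp_force: 0.0
```

```bash
python3 - <<'E'
from h import *
s=env.sense();print(s['position'],s['joints'].round(2))
im=env.grab_frame('wrist'); t=env.grab_frame('top')
cv2.imwrite('pics/w6.png',np.hstack([cv2.resize(im,(400,300)),cv2.resize(t,(400,300))]))
hsv=cv2.cvtColor(im,cv2.COLOR_BGR2HSV)
m=((hsv[...,1]<22)&(hsv[...,2]>170)).astype(np.uint8)
c,_=cv2.findContours(m,cv2.RETR_EXTERNAL,cv2.CHAIN_APPROX_NONE)
for k in c:
    if cv2.contourArea(k)>300:
        (x,y),r=cv2.minEnclosingCircle(k);print(round(x),round(y),round(r),onz('wrist',x,y,.075,s).round(4))
E
```

```text
[0.53263431 0.29252403 0.24901329] [ 0.4   0.42  1.3  -0.    1.42  0.53]
370 366 16 [ 0.6818 -0.0565  0.075 ]
218 275 40 [0.459 0.14  0.075]
283 217 27 [0.5655 0.2201 0.075 ]
272 186 30 [0.5554 0.2665 0.075 ]
480 111 20 [0.8339 0.3336 0.075 ]
282 31 43 [0.5882 0.4588 0.075 ]
267 102 243 [0.5603 0.3787 0.075 ]
```

View pics/w6.png

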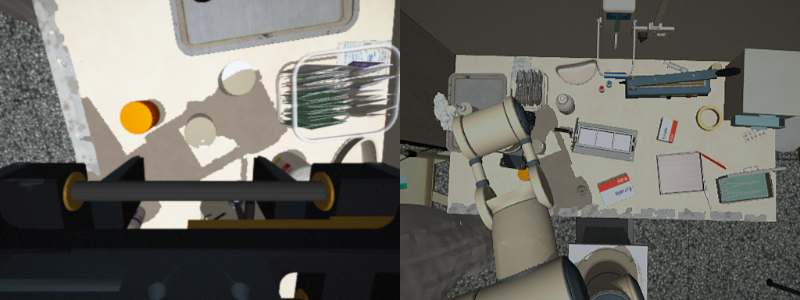

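Left panel (wrist): near jar cap at about (202,130), far jar (238,78), orange look-alike (140,117). Right panel (top): the carton lies flat at (667,128), the rack is empty.

```bash
python3 - <<'E'
from h import *
for p in [(202,127),(238,78)]: print(onz('wrist',p[0]*1.28,p[1]*1.28,.075).round(4))
im=env.grab_frame('wrist'); c=im[130:190,225:290]; c=cv2.normalize(c,None,0,255,cv2.NORM_MINMAX)
hsv=cv2.cvtColor(im,cv2.COLOR_BGR2HSV); print(hsv[164,258],hsv[100,305],hsv[190,215],hsv[130,240])
g=cv2.GaussianBlur(im[...,0],(3,3),0)
print(cv2.HoughCircles(g[60:220,200:360],cv2.HOUGH_GRADIENT,1,30,param1=60,param2=14,minRadius=16,maxRadius=28))
plan([.535,.293,.028],np.radians(-7.6),'x')
E
```

```text
[0.5407 0.3017 0.075 ]
[0.6096 0.3752 0.075 ]
[ 23  36 197] [ 23  35 196] [ 17  42 153] [ 17  41 180]
[[[103.5  37.5  22.9]
  [ 55.5 106.5  21.6]]]
at [0.533  0.2922 0.2496] t 11.8 shift mm [  1.1   1.9 221.6] turn [-0.   0.   0.4] j6 0.53
```

Emit:
play_rows([
  [[3, 3, 50], [0, 0, 0], 100],
  [[3, 3, 100], [0, 0, 0], 100],
  [[3, 3, 140], [0, 0, 0], 100],
  [[3, 3, 170], [0, 0, 0], 100],
  [[3, 3, 195], [0, 0, 0], 100],
  [[3, 3, 210], [0, 0, 0], 100],
  [[3, 3, 221], [0, 0, 0], 100],
  [[3, 3, 221], [0, 0, 0], 100],
  [[3, 3, 221], [0, 0, 0], 50],
  [[3, 3, 221], [0, 0, 0], 50],
  [[3, 3, 221], [0, 0, 0], 50],
  [[3, 3, 221], [0, 0, 0], 50],
  [[3, 3, 221], [0, 0, 0], 50],
  [[3, 3, 221], [0, 0, 0], 50],
  [[3, 3, 221], [0, 0, 0], 50],
], grip_force=25)

```text
time: 13.35
position: [0.5364, 0.2962, 0.029]
orientation: [0.75, 0.662, 0.0, 0.0]
contact_force: [-1.6, -0.5, 6.0]
grip_width: 0.0573
grasp_force: 25.0
```

Emit:
play_rows([
  [[0, 0, -40], [0, 0, 0], 50],
  [[0, 0, -80], [0, 0, 0], 50],
  [[0, 0, -120], [0, 0, 0], 50],
  [[0, 0, -160], [0, 0, 0], 50],
  [[0, 0, -200], [0, 0, 0], 50],
  [[0, 0, -220], [0, 0, 0], 50],
  [[0, 0, -220], [0, 0, 0], 50],
])

```text
time: 14.05
position: [0.5376, 0.2966, 0.2518]
orientation: [0.75, 0.662, 0.002, 0.001]
contact_force: [-0.3, -0.6, -2.3]
grip_width: 0.0574
grasp_force: 25.0
```

```bash
python3 - <<'E'
from h import *
print(env.sense()['contact_force'],env.sense()['grip_width'])
plan([.562,-.0434,.25],np.radians(-7.6),'x')
E
```

```text
[-0.29739625 -0.64146075 -2.26881301] 0.0574459950896813
at [0.5376 0.2966 0.2518] t 14.1 shift mm [-334.4   66.5    1.2] turn [ 0.3 -0.2  0.5] j6 0.53
```

Emit:
play_rows([
  [[-45, 9, 0], [0, 0, 0], 50],
  [[-90, 18, 0], [0, 0, 0], 50],
  [[-135, 27, 0], [0, 0, 0], 50],
  [[-180, 36, 0], [0, 0, 0], 50],
  [[-225, 45, 0], [0, 0, 0], 50],
  [[-270, 54, 0], [0, 0, 0], 50],
  [[-310, 62, 0], [0, 0, 0], 50],
  [[-334, 66, 0], [0, 0, 0], 50],
  [[-334, 66, 0], [0, 0, 0], 50],
  [[-334, 66, 0], [0, 0, 0], 50],
  [[-334, 66, 0], [0, 0, 0], 50],
  [[-334, 66, 0], [0, 0, 0], 50],
])

```text
time: 15.25
position: [0.56, -0.0426, 0.2483]
orientation: [0.749, 0.662, -0.0, -0.0]
contact_force: [0.5, -0.1, -1.7]
grip_width: 0.0575
grasp_force: 25.0
```

```bash
python3 - <<'E'
from h import *
s=env.sense()
cv2.imwrite('pics/w7.png',cv2.resize(env.grab_frame('wrist')[:240],(800,375)))
plan([.562,-.0434,.12],np.radians(-7.6),'x')
E
```

```text
at [ 0.5601 -0.0427  0.2484] t 15.3 shift mm [ -0.5   2.  128.4] turn [-0.  -0.   0.5] j6 -0.06
```

View pics/w7.png

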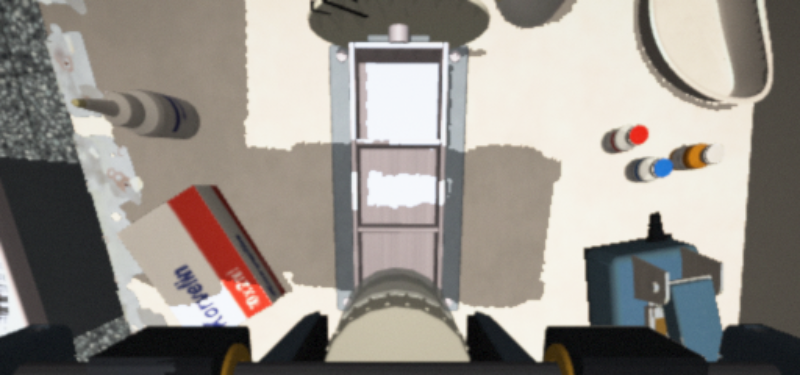

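The wrist view shows the cells clearly: dividers at v=143 and v=228, cradle mid-line at u≈399.

```bash
python3 - <<'E'
from h import *
k=1/1.5625
a=onz('wrist',398.5*k,143*k,.082);b=onz('wrist',399*k,228*k,.082);print(a,b,(a+b)/2,np.linalg.norm(a-b),np.degrees(np.arctan2(-(a-b)[0],(a-b)[1])))
for p in [(349,45),(448,45),(355,185),(443,185)]: print(onz('wrist',p[0]*k,p[1]*k,.082).round(4))
E
```

```text
[0.57412307 0.0578754  0.082     ] [ 0.56628732 -0.0093711   0.082     ] [0.57020519 0.02425215 0.082     ] 0.06770148058007414 -6.646291532484337
[0.5453 0.1329 0.082 ]
[0.6202 0.1236 0.082 ]
[0.5347 0.0298 0.082 ]
[0.6064 0.021  0.082 ]
```

Emit:
play_rows([
  [[-2, 2, 40], [0, 0, 0], 50],
  [[-2, 2, 80], [0, 0, 0], 50],
  [[-2, 2, 110], [0, 0, 0], 50],
  [[-2, 2, 128], [0, 0, 0], 50],
  [[-2, 2, 138], [0, 0, 0], 50],
  [[-2, 2, 146], [0, 0, 0], 50],
  [[-2, 2, 152], [0, 0, 0], 50],
  [[-2, 2, 152], [0, 0, 0], 50],
])

```text
time: 16.1
position: [0.562, -0.0457, 0.0966]
orientation: [0.75, 0.662, 0.0, 0.0]
contact_force: [-0.9, -1.0, -0.7]
grip_width: 0.0577
grasp_force: 25.0
```

Jar is inside the walls with no contact. Continue to the floor.

Emit:
play_rows([
  [[0, 0, 8], [0, 0, 0], 50],
  [[0, 0, 15], [0, 0, 0], 50],
  [[0, 0, 20], [0, 0, 0], 50],
  [[0, 0, 24], [0, 0, 0], 50],
  [[0, 0, 26], [0, 0, 0], 50],
  [[0, 0, 26], [0, 0, 0], 50],
])

```text
time: 16.7
position: [0.5618, -0.0458, 0.0703]
orientation: [0.75, 0.662, -0.0, -0.0]
contact_force: [0.8, 0.7, -2.3]
grip_width: 0.0574
grasp_force: 25.0
```

Emit:
play_rows([
  [[0, 0, 1], [0, 0, 0], 50],
  [[0, 0, 2], [0, 0, 0], 50],
  [[0, 0, 2], [0, 0, 0], 50],
])

```text
time: 17.0
position: [0.5622, -0.0457, 0.0691]
orientation: [0.75, 0.662, 0.0, 0.0]
contact_force: [-1.1, 2.9, 6.5]
grip_width: 0.0575
grasp_force: 25.0
```

Emit:
play_rows([
  [[0, 0, 0], [0, 0, 0], 90],
  [[0, 0, 0], [0, 0, 0], 90],
  [[0, 0, 0], [0, 0, 0], 90],
  [[0, 0, 0], [0, 0, 0], 90],
  [[0, 0, 0], [0, 0, 0], 90],
  [[0, 0, -20], [0, 0, 0], 90],
  [[0, 0, -60], [0, 0, 0], 100],
  [[0, 0, -110], [0, 0, 0], 100],
  [[0, 0, -160], [0, 0, 0], 100],
  [[0, 0, -190], [0, 0, 0], 100],
  [[0, 0, -190], [0, 0, 0], 100],
])

```text
time: 18.1
position: [0.5641, -0.0462, 0.2632]
orientation: [0.75, 0.662, 0.002, 0.003]
contact_force: [0.3, 0.4, -0.3]
grip_width: 0.0913
grasp_force: 0.0
```

```bash
python3 - <<'E'
from h import *
plan([.608,.36,.26],np.radians(-7.6),'x')
plan([.55,.2,.26],np.radians(-7.6),'x')
E
```

```text
at [ 0.5641 -0.0462  0.2632] t 18.1 shift mm [408.5  -6.9   3. ] turn [0.4 0.  0.5] j6 -0.06
at [ 0.5641 -0.0462  0.2632] t 18.1 shift mm [242.5 -44.6   2.8] turn [0.4 0.  0.5] j6 -0.06
```

Emit:
play_rows([
  [[48, -9, 0], [0, 0, 0], 100],
  [[96, -18, 0], [0, 0, 0], 100],
  [[144, -27, 0], [0, 0, 0], 100],
  [[192, -36, 0], [0, 0, 0], 100],
  [[240, -44, 0], [0, 0, 0], 100],
  [[285, -34, 0], [0, 0, 0], 100],
  [[330, -24, 0], [0, 0, 0], 100],
  [[370, -15, 0], [0, 0, 0], 100],
  [[408, -7, 0], [0, 0, 0], 100],
  [[408, -7, 0], [0, 0, 0], 100],
  [[408, -7, 0], [0, 0, 0], 100],
  [[408, -7, 0], [0, 0, 0], 100],
  [[408, -7, 0], [0, 0, 0], 100],
])

```text
time: 19.4
position: [0.6056, 0.3588, 0.2587]
orientation: [0.75, 0.661, -0.0, 0.0]
contact_force: [-0.6, -0.2, -0.8]
grip_width: 0.0913
grasp_force: 0.0
```

```bash
python3 - <<'E'
from h import *
s=env.sense(); im=env.grab_frame('wrist')
g=cv2.GaussianBlur(im[...,0],(3,3),0)[60:220,150:400]
c=cv2.HoughCircles(g,cv2.HOUGH_GRADIENT,1,30,param1=60,param2=14,minRadius=17,maxRadius=27)
for x,y,r in c[0]: print(x+150,y+60,r,im[int(y+60),int(x+150)],onz('wrist',x+150,y+60,.075,s).round(4))
v=im.copy()
for x,y,r in c[0]: cv2.circle(v,(int(x+150),int(y+60)),int(r),(0,255,0),1)
cv2.imwrite('pics/w8.png',v)
plan([.608,.376,.028],np.radians(-7.6),'x')
E
```

```text
338.5 162.5 26.4 [46 62 40] [0.7241 0.3531 0.075 ]
253.5 156.5 20.5 [175 196 203] [0.6074 0.3763 0.075 ]
361.5 192.5 20.7 [51 68 46] [0.7545 0.3056 0.075 ]
367.5 154.5 23.0 [ 91 103  83] [0.7645 0.3593 0.075 ]
376.5 72.5 19.6 [172 168 165] [0.7789 0.4643 0.075 ]
210.5 100.5 26.4 [186 178 173] [0.5603 0.4571 0.075 ]
151.5 190.5 17.25 [ 0 38 99] [0.4565 0.3462 0.075 ]
at [0.6057 0.3589 0.2588] t 19.4 shift mm [1.730e+01 1.000e-01 2.308e+02] turn [0.  0.  0.4] j6 0.58
```

View pics/w8.png

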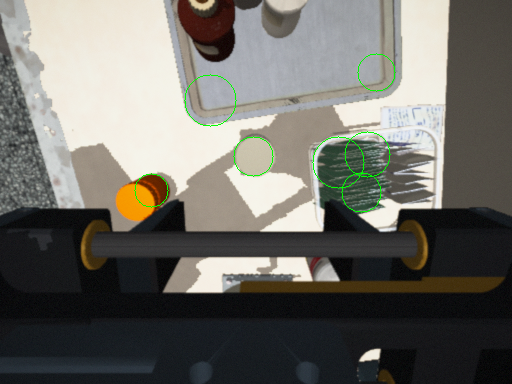

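Jar 2 is at pixel (254,156) → (0.607, 0.376), matching the top view. A wire basket is to its right, so I turn the gripper 70° to keep clear.

Emit:
play_rows([
  [[18, 0, 10], [0, 0, -8], 100],
  [[18, 0, 20], [0, 0, -16], 100],
  [[18, 0, 30], [0, 0, -24], 100],
  [[18, 0, 40], [0, 0, -32], 100],
  [[18, 0, 50], [0, 0, -40], 100],
  [[18, 0, 60], [0, 0, -48], 100],
  [[18, 0, 80], [0, 0, -56], 100],
  [[18, 0, 100], [0, 0, -64], 100],
  [[18, 0, 120], [0, 0, -70], 100],
  [[18, 0, 120], [0, 0, -70], 100],
], grip_force=25)

```text
time: 20.45
position: [0.6066, 0.3763, 0.1362]
orientation: [0.234, 0.972, -0.001, -0.002]
contact_force: [-0.7, -0.3, -0.9]
grip_width: 0.0916
grasp_force: 0.0
```

Emit:
play_rows([
  [[0, 0, 40], [0, 0, 0], 100],
  [[0, 0, 70], [0, 0, 0], 100],
  [[0, 0, 90], [0, 0, 0], 100],
  [[0, 0, 105], [0, 0, 0], 100],
  [[0, 0, 111], [0, 0, 0], 100],
  [[0, 0, 111], [0, 0, 0], 100],
  [[0, 0, 111], [0, 0, 0], 50],
  [[0, 0, 111], [0, 0, 0], 50],
  [[0, 0, 111], [0, 0, 0], 50],
  [[0, 0, 111], [0, 0, 0], 50],
  [[0, 0, 111], [0, 0, 0], 50],
  [[0, 0, 111], [0, 0, 0], 50],
  [[0, 0, 111], [0, 0, 0], 50],
])

```text
time: 21.75
position: [0.6081, 0.3778, 0.0279]
orientation: [0.235, 0.972, 0.0, 0.0]
contact_force: [-0.9, -0.9, 5.6]
grip_width: 0.0573
grasp_force: 25.0
```

Emit:
play_rows([
  [[0, 0, -40], [0, 0, 0], 50],
  [[0, 0, -80], [0, 0, 0], 50],
  [[0, 0, -120], [0, 0, 0], 50],
  [[0, 0, -160], [0, 0, 0], 50],
  [[0, 0, -200], [0, 0, 8], 50],
  [[0, 0, -225], [0, 0, 16], 50],
  [[0, 0, -225], [0, 0, 24], 50],
  [[0, 0, -225], [0, 0, 32], 50],
  [[0, 0, -225], [0, 0, 40], 50],
  [[0, 0, -225], [0, 0, 48], 50],
  [[0, 0, -225], [0, 0, 56], 50],
  [[0, 0, -225], [0, 0, 64], 50],
  [[0, 0, -225], [0, 0, 70], 50],
  [[0, 0, -225], [0, 0, 70], 50],
])

```text
time: 23.15
position: [0.6078, 0.3777, 0.2521]
orientation: [0.75, 0.661, -0.0, -0.0]
contact_force: [-0.5, 1.0, -1.5]
grip_width: 0.0572
grasp_force: 25.0
```

```bash
python3 - <<'E'
from h import *
plan([.5705,.025,.25],np.radians(-7.3),'x')
E
```

```text
at [0.6078 0.3777 0.2521] t 23.1 shift mm [-354.6    7.6    2.3] turn [-0.  0.  0.] j6 0.6
```

Emit:
play_rows([
  [[-45, -10, 0], [0, 0, 0], 50],
  [[-90, -20, 0], [0, 0, 0], 50],
  [[-135, -20, 0], [0, 0, 0], 50],
  [[-180, -20, 0], [0, 0, 0], 50],
  [[-225, -15, 0], [0, 0, 0], 50],
  [[-270, -8, 0], [0, 0, 0], 50],
  [[-315, 0, 0], [0, 0, 0], 50],
  [[-355, 8, 0], [0, 0, 0], 50],
  [[-355, 8, 0], [0, 0, 0], 50],
  [[-355, 8, 0], [0, 0, 0], 50],
  [[-355, 8, 40], [0, 0, 0], 50],
  [[-355, 8, 80], [0, 0, 0], 50],
  [[-355, 8, 110], [0, 0, 0], 50],
  [[-355, 8, 125], [0, 0, 0], 50],
  [[-355, 8, 125], [0, 0, 0], 50],
  [[-355, 8, 125], [0, 0, 0], 50],
])

```text
time: 24.75
position: [0.572, 0.0254, 0.1281]
orientation: [0.749, 0.662, 0.0, 0.0]
contact_force: [0.1, 0.3, -1.3]
grip_width: 0.0572
grasp_force: 25.0
```

```bash
python3 - <<'E'
from h import *
plan([.5705,.025,.098],np.radians(-7.3),'x')
E
```

```text
at [0.572  0.0254 0.1281] t 24.8 shift mm [-0.6 -1.5 30.1] turn [ 0.  -0.   0.3] j6 0.06
```

Emit:
play_rows([
  [[0, -1, 12], [0, 0, 0], 50],
  [[0, -1, 22], [0, 0, 0], 50],
  [[0, -1, 32], [0, 0, 0], 50],
  [[0, -1, 32], [0, 0, 0], 50],
])

```text
time: 25.15
position: [0.5698, 0.0247, 0.0941]
orientation: [0.75, 0.662, -0.001, -0.001]
contact_force: [-0.7, 0.8, -1.3]
grip_width: 0.0575
grasp_force: 25.0
```

Emit:
play_rows([
  [[0, 0, 8], [0, 0, 0], 50],
  [[0, 0, 15], [0, 0, 0], 50],
  [[0, 0, 21], [0, 0, 0], 50],
  [[0, 0, 25], [0, 0, 0], 50],
  [[0, 0, 28], [0, 0, 0], 50],
  [[0, 0, 28], [0, 0, 0], 50],
])

```text
time: 25.75
position: [0.5707, 0.0248, 0.0677]
orientation: [0.75, 0.662, 0.0, -0.0]
contact_force: [-0.1, 0.2, -0.9]
grip_width: 0.0573
grasp_force: 25.0
```

Emit:
play_rows([
  [[0, 0, 1], [0, 0, 0], 50],
  [[0, 0, 1], [0, 0, 0], 90],
  [[0, 0, 1], [0, 0, 0], 90],
  [[0, 0, 1], [0, 0, 0], 90],
  [[0, 0, 1], [0, 0, 0], 90],
  [[0, 0, 1], [0, 0, 0], 90],
  [[0, 0, -20], [0, 0, 0], 90],
  [[0, 0, -60], [0, 0, 0], 90],
  [[0, 0, -110], [0, 0, 0], 70],
  [[0, 0, -160], [0, 0, 0], 70],
  [[0, 0, -190], [0, 0, 0], 70],
  [[0, 0, -190], [0, 0, 0], 70],
])

```text
time: 26.95
position: [0.5729, 0.0245, 0.2623]
orientation: [0.75, 0.662, 0.003, 0.003]
contact_force: [1.1, 0.0, -1.2]
grip_width: 0.0642
grasp_force: 0.0
```

```bash
python3 - <<'E'
from h import *
s=env.sense()
im=env.grab_frame('wrist')
cv2.imwrite('pics/w9.png',np.hstack([im[:250],env.grab_frame('scene')[120:260,180:340].repeat(1,0)[:140].__class__(0) if 0 else cv2.resize(env.grab_frame('scene')[120:260,180:340],(286,250))]))
plan([.5915,.188,.27],np.radians(-7.3),'x')
E
```

```text
at [0.5709 0.0246 0.2578] t 27.1 shift mm [164.7   0.2 -12.2] turn [ 0.1 -0.   0.2] j6 0.06
```

View pics/w9.png

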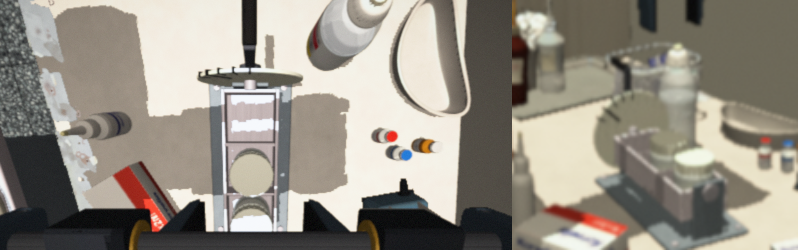

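Both jars stand in the −70 and 0 cells. The handle is at (249, 0–45).

```bash
python3 - <<'E'
from h import *
for p in [(249.5,5),(249,40)]: print(onz('wrist',*p,.18).round(4))
E
```

```text
[0.5877 0.1892 0.18  ]
[0.5837 0.1614 0.18  ]
```

Emit:
play_rows([
  [[45, 0, -12], [0, 0, 0], 70],
  [[90, 0, -12], [0, 0, 0], 70],
  [[130, 0, -12], [0, 0, 0], 70],
  [[165, 0, -12], [0, 0, 0], 70],
  [[165, 0, -12], [0, 0, 0], 70],
  [[165, 0, -12], [0, 0, 0], 70],
  [[165, 0, -12], [0, 0, 0], 70],
])

```text
time: 27.75
position: [0.5909, 0.1875, 0.2685]
orientation: [0.75, 0.661, -0.001, -0.0]
contact_force: [0.1, -1.4, 0.0]
grip_width: 0.0637
grasp_force: 0.0
```

Emit:
play_rows([
  [[0, -2, 40], [0, 0, 0], 70],
  [[0, -2, 80], [0, 0, 0], 70],
  [[0, -2, 105], [0, 0, 0], 70],
  [[0, -2, 118], [0, 0, 0], 70],
  [[0, -2, 118], [0, 0, 0], 70],
  [[0, -2, 118], [0, 0, 0], 40],
  [[0, -2, 118], [0, 0, 0], 20],
  [[0, -2, 118], [0, 0, 0], 5],
  [[0, -2, 118], [0, 0, 0], 5],
  [[0, -2, 118], [0, 0, 0], 5],
  [[0, -2, 118], [0, 0, 0], 5],
  [[0, -2, 118], [0, 0, 0], 5],
  [[0, -2, 118], [0, 0, 0], 5],
], grip_force=30)

```text
time: 29.05
position: [0.5895, 0.1886, 0.1517]
orientation: [0.75, 0.662, 0.0, 0.0]
contact_force: [1.5, 0.9, 0.8]
grip_width: 0.0136
grasp_force: 30.0
```

Handle gripped (13.6 mm). Tip along the 100 mm arc in small steps.

Emit:
play_rows([
  [[0, -4, 0], [0, 0, 0], 5],
  [[0, -9, 0.4], [0, 0, 0], 5],
  [[0, -13, 0.9], [0, 0, 0], 5],
  [[0, -17, 1.5], [0, 0, 0], 5],
  [[0, -22, 2.4], [0, 0, 0], 5],
  [[0, -26, 3.4], [0, 0, 0], 5],
  [[0, -30, 4.6], [0, 0, 0], 5],
  [[0, -34, 6], [0, 0, 0], 5],
  [[0, -38, 7.6], [0, 0, 0], 5],
  [[0, -42, 9.4], [0, 0, 0], 5],
  [[0, -46, 11.3], [0, 0, 0], 5],
  [[0, -50, 13.4], [0, 0, 0], 5],
  [[0, -54, 15.7], [0, 0, 0], 5],
  [[0, -57.4, 18.1], [0, 0, 0], 5],
  [[0, -61, 20.7], [0, 0, 0], 5],
  [[0, -64.3, 23.4], [0, 0, 0], 5],
  [[0, -68, 26.4], [0, 0, 0], 5],
  [[0, -71, 29.3], [0, 0, 0], 5],
  [[0, -71, 29.3], [0, 0, 0], 5],
  [[0, -71, 29.3], [0, 0, 0], 5],
])

```text
time: 31.05
position: [0.5208, 0.198, 0.123]
orientation: [0.75, 0.662, 0.002, 0.001]
contact_force: [8.1, 1.8, -0.3]
grip_width: 0.0134
grasp_force: 30.0
```

```bash
python3 - <<'E'
from h import *
s=env.sense();print(s['position'],s['contact_force'],s['grip_width'])
a=env.grab_frame('wrist')[:250]; b=env.grab_frame('scene')[140:260,190:330]
cv2.imwrite('pics/w10.png',np.hstack([a,cv2.resize(b,(286,250),interpolation=cv2.INTER_CUBIC)]))
E
```

```text
[0.52082229 0.19797249 0.12297573] [ 8.1332553   1.76061934 -0.25791642] 0.013416876456372611
```

View pics/w10.png

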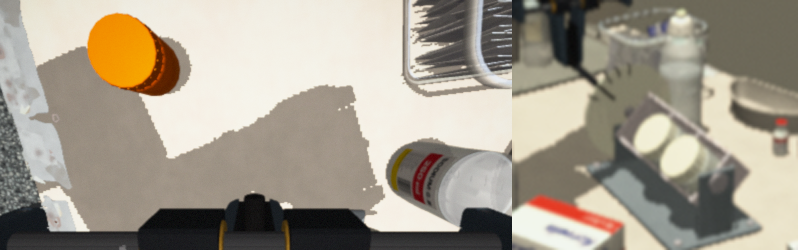

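Tipped, with both jars leaning inside their cells. The measured handle displacement of 69.3 mm gives about 44°, so I nudge to 45° and hold.

Emit:
play_rows([
  [[0, -1.5, 1], [0, 0, 0], 5],
  [[0, -1.5, 1], [0, 0, 0], 5],
  [[0, -1.5, 1], [0, 0, 0], 5],
  [[0, -1.5, 1], [0, 0, 0], 5],
  [[0, -1.5, 1], [0, 0, 0], 5],
])

```text
time: 31.65
position: [0.52, 0.1981, 0.1222]
orientation: [0.75, 0.662, 0.002, 0.001]
contact_force: [9.8, 0.5, 0.8]
grip_width: 0.0136
grasp_force: 30.0
```

```bash
python3 - <<'E'
from h import *
s=env.sense();print(s['time'],s['position'],s['contact_force'])
b=env.grab_frame('scene')[140:215,205:280]; b=cv2.resize(b,(600,600),interpolation=cv2.INTER_CUBIC)
a=np.radians(-7.2);ex=np.array([np.cos(a),np.sin(a),0]);ey=np.array([-np.sin(a),np.cos(a),0]);O=np.array([.5705,.025,.08])
for th in (40,45,50):
    t=np.radians(th)
    for r in (.03,.06,.09):
        u,v=proj('scene',O+ey*.128-ex*r*np.sin(t)+np.array([0,0,r*np.cos(t)]))
        cv2.circle(b,(int((u-205)*8),int((v-140)*8)),3,{40:(255,0,0),45:(0,255,0),50:(0,0,255)}[th],-1)
cv2.imwrite('pics/w11.png',b)
E
```

```text
31.65 [0.51996676 0.19811685 0.12220289] [9.83006988 0.54394207 0.82342086]
```

View pics/w11.png

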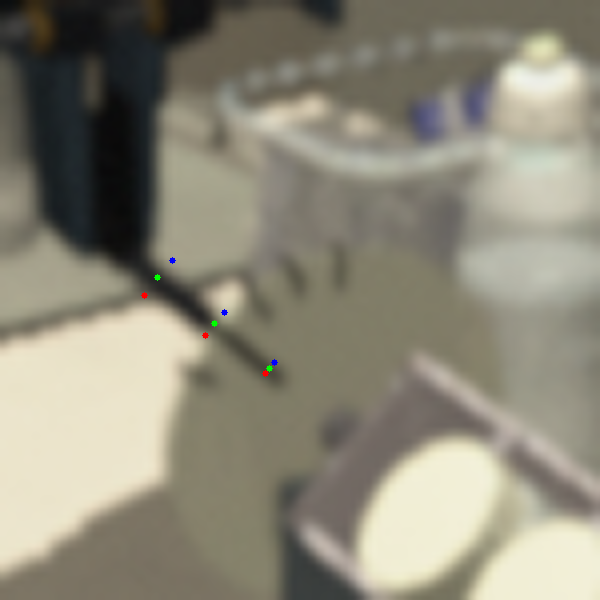

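The lever lies over the long 45° mark: the 30° mark at (258,295) and the 60° mark at (200,372) are visible on either side of it. Holding over three seconds.

Emit:
play_rows([
  [[0, 0, 0], [0, 0, 0], 5],
  [[0, 0, 0], [0, 0, 0], 5],
  [[0, 0, 0], [0, 0, 0], 5],
  [[0, 0, 0], [0, 0, 0], 5],
  [[0, 0, 0], [0, 0, 0], 5],
  [[0, 0, 0], [0, 0, 0], 5],
  [[0, 0, 0], [0, 0, 0], 5],
  [[0, 0, 0], [0, 0, 0], 5],
  [[0, 0, 0], [0, 0, 0], 5],
  [[0, 0, 0], [0, 0, 0], 5],
  [[0, 0, 0], [0, 0, 0], 5],
  [[0, 0, 0], [0, 0, 0], 5],
  [[0, 0, 0], [0, 0, 0], 5],
  [[0, 0, 0], [0, 0, 0], 5],
  [[0, 0, 0], [0, 0, 0], 5],
  [[0, 0, 0], [0, 0, 0], 5],
  [[0, 0, 0], [0, 0, 0], 5],
  [[0, 0, 0], [0, 0, 0], 5],
  [[0, 0, 0], [0, 0, 0], 5],
  [[0, 0, 0], [0, 0, 0], 5],
])

```text
time: 33.7
position: [0.52, 0.1981, 0.1222]
orientation: [0.75, 0.662, 0.002, 0.001]
contact_force: [10.7, 1.1, 1.0]
grip_width: 0.0132
grasp_force: 30.0
```

Emit:
play_rows([
  [[0, 0, 0], [0, 0, 0], 5],
  [[0, 0, 0], [0, 0, 0], 5],
  [[0, 0, 0], [0, 0, 0], 5],
  [[0, 0, 0], [0, 0, 0], 5],
  [[0, 0, 0], [0, 0, 0], 5],
  [[0, 0, 0], [0, 0, 0], 5],
  [[0, 0, 0], [0, 0, 0], 5],
  [[0, 0, 0], [0, 0, 0], 5],
  [[0, 0, 0], [0, 0, 0], 5],
  [[0, 0, 0], [0, 0, 0], 5],
  [[0, 0, 0], [0, 0, 0], 5],
  [[0, 0, 0], [0, 0, 0], 5],
  [[0, 0, 0], [0, 0, 0], 5],
  [[0, 0, 0], [0, 0, 0], 5],
  [[0, 0, 0], [0, 0, 0], 5],
  [[0, 0, 0], [0, 0, 0], 5],
  [[0, 0, 0], [0, 0, 0], 5],
  [[0, 0, 0], [0, 0, 0], 5],
  [[0, 0, 0], [0, 0, 0], 5],
  [[0, 0, 0], [0, 0, 0], 5],
])

```text
time: 35.7
position: [0.52, 0.1981, 0.1222]
orientation: [0.75, 0.662, 0.002, 0.001]
contact_force: [10.2, 1.7, -0.6]
grip_width: 0.0131
grasp_force: 30.0
```

Emit:
play_rows([
  [[0, 4, -3.5], [0, 0, 0], 5],
  [[0, 8, -7], [0, 0, 0], 5],
  [[0, 12, -10], [0, 0, 0], 5],
  [[0, 16, -13], [0, 0, 0], 5],
  [[0, 20, -15.5], [0, 0, 0], 5],
  [[0, 24, -17.8], [0, 0, 0], 5],
  [[0, 28, -19.8], [0, 0, 0], 5],
  [[0, 32, -21.7], [0, 0, 0], 5],
  [[0, 36, -23.4], [0, 0, 0], 5],
  [[0, 40, -24.8], [0, 0, 0], 5],
  [[0, 44, -26], [0, 0, 0], 5],
  [[0, 48, -27.2], [0, 0, 0], 5],
  [[0, 52, -28.1], [0, 0, 0], 5],
  [[0, 56, -28.9], [0, 0, 0], 5],
  [[0, 60, -29.4], [0, 0, 0], 5],
  [[0, 64, -29.8], [0, 0, 0], 5],
  [[0, 68, -30], [0, 0, 0], 5],
  [[0, 72, -30], [0, 0, 0], 5],
  [[0, 74, -30], [0, 0, 0], 5],
  [[0, 74, -30], [0, 0, 0], 5],
])

```text
time: 37.7
position: [0.5893, 0.1886, 0.1511]
orientation: [0.75, 0.662, -0.001, -0.001]
contact_force: [-6.7, 2.1, 5.5]
grip_width: 0.0135
grasp_force: 30.0
```

Emit:
play_rows([
  [[0, 1, 0], [0, 0, 0], 5],
  [[0, 2, 0], [0, 0, 0], 5],
  [[0, 2, 0], [0, 0, 0], 5],
  [[0, 2, 0], [0, 0, 0], 5],
])

```text
time: 38.1
position: [0.5899, 0.1885, 0.1511]
orientation: [0.75, 0.662, -0.002, -0.002]
contact_force: [-14.7, 3.2, 10.9]
grip_width: 0.0133
grasp_force: 30.0
```

Emit:
play_rows([
  [[0, 1.5, 0], [0, 0, 0], 5],
  [[0, 1.5, 0], [0, 0, 0], 5],
  [[0, 1.5, 0], [0, 0, 0], 5],
])

```text
time: 38.4
position: [0.59, 0.1885, 0.151]
orientation: [0.75, 0.662, -0.003, -0.003]
contact_force: [-23.0, 3.5, 16.5]
grip_width: 0.0132
grasp_force: 30.0
```

Against the level stop (force rises without motion). Release and lift.

Emit:
play_rows([
  [[0, -2.5, 0], [0, 0, 0], 5],
  [[0, -2.5, 0], [0, 0, 0], 70],
  [[0, -2.5, 0], [0, 0, 0], 70],
  [[0, -2.5, 0], [0, 0, 0], 70],
  [[0, -2.5, 0], [0, 0, 0], 70],
  [[0, -2.5, 0], [0, 0, 0], 70],
  [[0, -2.5, 0], [0, 0, 0], 70],
  [[0, -2.5, 0], [0, 0, 0], 70],
  [[0, -2.5, 0], [0, 0, 0], 70],
  [[0, -4, -40], [0, 0, 0], 70],
  [[0, -4, -80], [0, 0, 0], 70],
  [[0, -4, -110], [0, 0, 0], 70],
  [[-40, -4, -110], [0, 0, 0], 90],
  [[-80, -4, -110], [0, 0, 0], 100],
  [[-120, -4, -110], [0, 0, 0], 100],
  [[-160, -4, -110], [0, 0, 0], 100],
  [[-200, -4, -110], [0, 0, 0], 100],
  [[-235, -4, -110], [0, 0, 0], 100],
  [[-235, -4, -110], [0, 0, 0], 100],
  [[-235, -4, -110], [0, 0, 0], 100],
])

```text
time: 40.4
position: [0.561, -0.0453, 0.2614]
orientation: [0.75, 0.661, 0.0, -0.0]
contact_force: [0.1, -0.6, -0.4]
grip_width: 0.0915
grasp_force: 0.0
```

```bash
python3 - <<'E'
from h import *
s=env.sense();print(s['position']);im=env.grab_frame('wrist')
g=cv2.GaussianBlur(im[...,0],(3,3),0)[80:230,180:320]
c=cv2.HoughCircles(g,cv2.HOUGH_GRADIENT,1,25,param1=60,param2=12,minRadius=17,maxRadius=32)
v=im.copy()
for x,y,r in c[0]:
    x+=180;y+=80; print(x,y,r,onz('wrist',x,y,.115,s).round(4)); cv2.circle(v,(int(x),int(y)),int(r),(0,255,0),1)
cv2.imwrite('pics/w12.png',np.hstack([v[:250],cv2.resize(env.grab_frame('scene')[120:260,180:340],(286,250))]))
plan([.5616,-.0454,.06],np.radians(-7.2),'x')
E
```

```text
[ 0.56100483 -0.04526861  0.26135775]
249.5 177.5 22.4 [ 0.555  -0.0489  0.115 ]
251.5 118.5 28.0 [0.5669 0.0231 0.115 ]
272.5 165.5 26.7 [ 0.5858 -0.0372  0.115 ]
255.5 82.5 21.3 [0.5768 0.0632 0.115 ]
at [ 0.5611 -0.044   0.2613] t 40.5 shift mm [ -1.4   0.7 201.3] turn [-0.  -0.   0.1] j6 -0.06
```

View pics/w12.png

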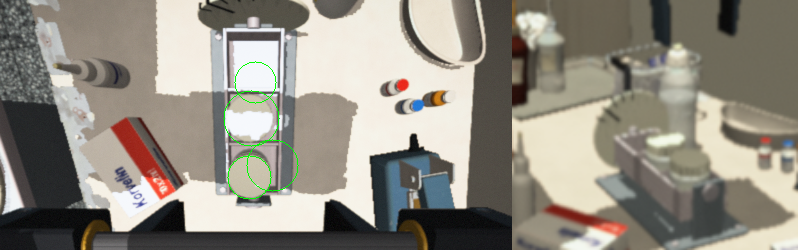

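Rack level, both jars upright, shifted ~4 mm toward the robot inside their cells. Picking the −70 cell jar, cap at (249,177).

Emit:
play_rows([
  [[-3, -3, 50], [0, 0, 0], 100],
  [[-3, -3, 100], [0, 0, 0], 100],
  [[-3, -3, 140], [0, 0, 0], 100],
  [[-3, -3, 170], [0, 0, 0], 100],
  [[-3, -3, 185], [0, 0, 0], 100],
  [[-3, -3, 193], [0, 0, 0], 100],
  [[-3, -3, 193], [0, 0, 0], 100],
  [[-3, -3, 193], [0, 0, 0], 50],
  [[-3, -3, 193], [0, 0, 0], 50],
  [[-3, -3, 193], [0, 0, 0], 50],
  [[-3, -3, 193], [0, 0, 0], 50],
  [[-3, -3, 193], [0, 0, 0], 50],
  [[-3, -3, 193], [0, 0, 0], 50],
  [[-3, -3, 193], [0, 0, 0], 50],
], grip_force=25)

```text
time: 41.9
position: [0.5578, -0.0473, 0.0687]
orientation: [0.75, 0.662, 0.0, 0.0]
contact_force: [-2.0, 0.2, 6.6]
grip_width: 0.0573
grasp_force: 25.0
```

Emit:
play_rows([
  [[0, 0, -30], [0, 0, 0], 50],
  [[0, 0, -60], [0, 0, 0], 50],
  [[0, 0, -90], [0, 0, 0], 50],
  [[0, 0, -120], [0, 0, 0], 50],
  [[0, 0, -120], [0, 0, 0], 50],
])

```text
time: 42.4
position: [0.5597, -0.0477, 0.1921]
orientation: [0.75, 0.662, 0.002, 0.002]
contact_force: [0.3, -0.7, -1.9]
grip_width: 0.0572
grasp_force: 25.0
```

```bash
python3 - <<'E'
from h import *
plan([.448,-.323,.19],np.radians(5),'x')
E
```

```text
at [ 0.5597 -0.0477  0.1921] t 42.4 shift mm [-287.1  -76.6    1.7] turn [  0.3   0.1 -12.1] j6 -0.07
```

Emit:
play_rows([
  [[-45, -12, 0], [0, 0, -2], 50],
  [[-90, -24, 0], [0, 0, -4], 50],
  [[-135, -36, 0], [0, 0, -6], 50],
  [[-180, -48, 0], [0, 0, -8], 50],
  [[-225, -60, 0], [0, 0, -10], 50],
  [[-265, -70, 0], [0, 0, -12], 50],
  [[-287, -77, 0], [0, 0, -12], 50],
  [[-287, -77, 0], [0, 0, -12], 50],
  [[-287, -77, 40], [0, 0, -12], 50],
  [[-287, -77, 80], [0, 0, -12], 50],
  [[-287, -77, 115], [0, 0, -12], 50],
  [[-287, -77, 135], [0, 0, -12], 50],
  [[-287, -77, 148], [0, 0, -12], 50],
  [[-287, -77, 148], [0, 0, -12], 50],
])

```text
time: 43.8
position: [0.4451, -0.3213, 0.0388]
orientation: [0.676, 0.737, 0.0, -0.001]
contact_force: [-0.6, 0.3, -1.0]
grip_width: 0.0574
grasp_force: 25.0
```

```bash
python3 - <<'E'
from h import *
s=env.sense()
print(s['position'],s['contact_force'])
v=env.grab_frame('wrist')[:250]
cv2.imwrite('pics/w13.png',np.hstack([v,cv2.resize(env.grab_frame('scene')[180:380,220:430],(286,250))]))
E
```

```text
[ 0.44506467 -0.32129283  0.03883236] [-0.64477947  0.28248593 -0.9610222 ]
```

View pics/w13.png

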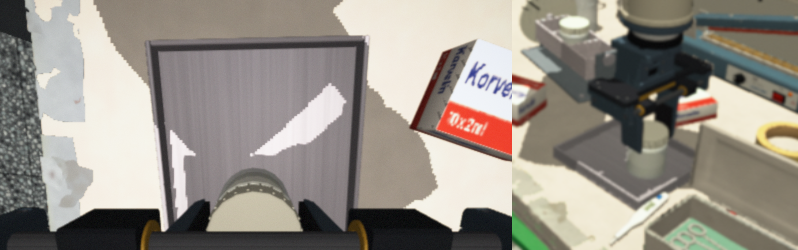

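Jar is above the tray floor, well inside the walls. Lower, release.

Emit:
play_rows([
  [[0, 0, 3], [0, 0, 0], 50],
  [[0, 0, 5], [0, 0, 0], 50],
  [[0, 0, 6], [0, 0, 0], 50],
  [[0, 0, 7], [0, 0, 0], 50],
  [[0, 0, 7], [0, 0, 0], 50],
])

```text
time: 44.4
position: [0.4456, -0.3225, 0.0333]
orientation: [0.677, 0.736, 0.0, 0.0]
contact_force: [-0.4, -0.2, -0.7]
grip_width: 0.0576
grasp_force: 25.0
```

Emit:
play_rows([
  [[0, 0, 1], [0, 0, 0], 50],
  [[0, 0, 2], [0, 0, 0], 50],
  [[0, 0, 2], [0, 0, 0], 50],
])

```text
time: 44.7
position: [0.4457, -0.3223, 0.0324]
orientation: [0.677, 0.736, 0.0, 0.0]
contact_force: [-4.7, 5.7, 22.7]
grip_width: 0.0574
grasp_force: 25.0
```

Firm contact; ease off, release, lift.

Emit:
play_rows([
  [[0, 0, -1], [0, 0, 0], 50],
  [[0, 0, -1], [0, 0, 0], 90],
  [[0, 0, -1], [0, 0, 0], 90],
  [[0, 0, -1], [0, 0, 0], 90],
  [[0, 0, -1], [0, 0, 0], 90],
  [[0, 0, -1], [0, 0, 0], 90],
  [[0, 0, -20], [0, 0, 0], 100],
  [[0, 0, -60], [0, 0, 0], 100],
  [[0, 0, -100], [0, 0, 0], 100],
  [[0, 0, -150], [0, 0, 0], 100],
  [[0, 0, -190], [0, 0, 0], 100],
  [[0, 0, -190], [0, 0, 0], 100],
])

```text
time: 45.9
position: [0.4477, -0.3243, 0.2268]
orientation: [0.676, 0.736, 0.0, 0.004]
contact_force: [0.1, -0.2, 0.4]
grip_width: 0.0911
grasp_force: 0.0
```

```bash
python3 - <<'E'
from h import *
plan([.567,.023,.23],np.radians(-7.2),'x')
E
```

```text
at [ 0.4477 -0.3243  0.2268] t 45.9 shift mm [335.9 148.3  -4.5] turn [ 0.4  0.3 12.1] j6 -0.82
```

Emit:
play_rows([
  [[45, 20, -5], [0, 0, 2], 100],
  [[90, 40, -5], [0, 0, 4], 100],
  [[135, 60, -5], [0, 0, 6], 100],
  [[180, 80, -5], [0, 0, 8], 100],
  [[225, 100, -5], [0, 0, 10], 100],
  [[270, 120, -5], [0, 0, 12], 100],
  [[310, 138, -5], [0, 0, 12], 100],
  [[336, 148, -5], [0, 0, 12], 100],
  [[336, 148, -5], [0, 0, 12], 100],
  [[336, 148, -5], [0, 0, 12], 100],
  [[336, 148, -5], [0, 0, 12], 100],
])

```text
time: 47.0
position: [0.5643, 0.0241, 0.226]
orientation: [0.75, 0.661, -0.0, -0.0]
contact_force: [1.2, -0.9, 0.3]
grip_width: 0.091
grasp_force: 0.0
```

```bash
python3 - <<'E'
from h import *
s=env.sense();im=env.grab_frame('wrist')
g=cv2.GaussianBlur(im[...,0],(3,3),0)[120:230,200:310]
c=cv2.HoughCircles(g,cv2.HOUGH_GRADIENT,1,25,param1=60,param2=10,minRadius=18,maxRadius=32)
for x,y,r in c[0][:4]: print(x+200,y+120,r,onz('wrist',x+200,y+120,.115,s).round(4))
plan([.567,.023,.068],np.radians(-7.2),'x')
E
```

```text
254.5 183.5 26.8 [0.5645 0.0199 0.115 ]
259.5 133.5 26.8 [0.577  0.0752 0.115 ]
257.5 212.5 26.8 [ 0.5637 -0.0154  0.115 ]
308.5 224.5 25.7 [ 0.6222 -0.0379  0.115 ]
at [0.5644 0.0239 0.2261] t 47.0 shift mm [ -0.5   2.8 158.1] turn [-0.  0. -0.] j6 0.06
```

Emit:
play_rows([
  [[-2, 1.5, 50], [0, 0, 0], 100],
  [[-2, 1.5, 95], [0, 0, 0], 100],
  [[-2, 1.5, 125], [0, 0, 0], 100],
  [[-2, 1.5, 145], [0, 0, 0], 100],
  [[-2, 1.5, 158], [0, 0, 0], 100],
  [[-2, 1.5, 158], [0, 0, 0], 100],
  [[-2, 1.5, 158], [0, 0, 0], 50],
  [[-2, 1.5, 158], [0, 0, 0], 50],
  [[-2, 1.5, 158], [0, 0, 0], 50],
  [[-2, 1.5, 158], [0, 0, 0], 50],
  [[-2, 1.5, 158], [0, 0, 0], 50],
  [[-2, 1.5, 158], [0, 0, 0], 50],
  [[-2, 1.5, 158], [0, 0, 0], 50],
])

```text
time: 48.35
position: [0.566, 0.0227, 0.0688]
orientation: [0.75, 0.662, 0.0, 0.0]
contact_force: [-2.5, 0.3, 5.9]
grip_width: 0.0576
grasp_force: 25.0
```

Emit:
play_rows([
  [[0, 0, -30], [0, 0, 0], 50],
  [[0, 0, -60], [0, 0, 0], 50],
  [[0, 0, -90], [0, 0, 0], 50],
  [[0, 0, -120], [0, 0, 0], 50],
  [[0, 0, -120], [0, 0, 0], 50],
  [[0, 0, -120], [0, 0, 0], 50],
])

```text
time: 48.95
position: [0.566, 0.0227, 0.1885]
orientation: [0.75, 0.662, 0.0, 0.0]
contact_force: [-0.3, -0.3, -2.4]
grip_width: 0.0573
grasp_force: 25.0
```

```bash
python3 - <<'E'
from h import *
plan([.441,-.243,.19],np.radians(5),'x')
E
```

```text
at [0.566  0.0227 0.1885] t 49.0 shift mm [-279.2  -91.    -1.6] turn [  0.1   0.  -12.1] j6 0.06
```

Emit:
play_rows([
  [[-45, -15, 0], [0, 0, -2], 50],
  [[-90, -30, 0], [0, 0, -4], 50],
  [[-135, -45, 0], [0, 0, -6], 50],
  [[-180, -60, 0], [0, 0, -8], 50],
  [[-225, -75, 0], [0, 0, -10], 50],
  [[-260, -85, 0], [0, 0, -12], 50],
  [[-279, -91, 0], [0, 0, -12], 50],
  [[-279, -91, 0], [0, 0, -12], 50],
  [[-279, -91, 40], [0, 0, -12], 50],
  [[-279, -91, 80], [0, 0, -12], 50],
  [[-279, -91, 115], [0, 0, -12], 50],
  [[-279, -91, 138], [0, 0, -12], 50],
  [[-279, -91, 148], [0, 0, -12], 50],
  [[-279, -91, 152], [0, 0, -12], 50],
  [[-279, -91, 154], [0, 0, -12], 50],
  [[-279, -91, 155], [0, 0, -12], 50],
  [[-279, -91, 155], [0, 0, -12], 50],
])

```text
time: 50.65
position: [0.4414, -0.2431, 0.034]
orientation: [0.677, 0.736, 0.0, 0.001]
contact_force: [0.2, -1.2, -1.9]
grip_width: 0.0572
grasp_force: 25.0
```

Emit:
play_rows([
  [[0, 0, 1], [0, 0, 0], 50],
  [[0, 0, 1.5], [0, 0, 0], 50],
  [[0, 0, 1.5], [0, 0, 0], 50],
])

```text
time: 50.95
position: [0.4413, -0.2426, 0.0333]
orientation: [0.677, 0.736, 0.0, 0.001]
contact_force: [-3.4, 8.1, 24.0]
grip_width: 0.0566
grasp_force: 25.0
```

Emit:
play_rows([
  [[0, 0, 0], [0, 0, 0], 90],
  [[0, 0, 0], [0, 0, 0], 90],
  [[0, 0, 0], [0, 0, 0], 90],
  [[0, 0, 0], [0, 0, 0], 90],
  [[0, 0, 0], [0, 0, 0], 90],
  [[0, 0, -20], [0, 0, 0], 100],
  [[0, 0, -60], [0, 0, 0], 100],
  [[0, 0, -100], [0, 0, 0], 100],
  [[0, 0, -150], [0, 0, 0], 100],
  [[0, 0, -200], [0, 0, 0], 100],
  [[60, 0, -240], [0, 0, 0], 100],
  [[100, -60, -240], [0, 0, 0], 100],
  [[150, -80, -240], [0, 0, 0], 100],
  [[200, -80, -240], [0, 0, 0], 100],
  [[250, -80, -240], [0, 0, 0], 100],
  [[300, -80, -240], [0, 0, 0], 100],
  [[350, -80, -240], [0, 0, 0], 100],
  [[400, -80, -240], [0, 0, 0], 100],
  [[400, -80, -240], [0, 0, 0], 100],
  [[400, -80, -240], [0, 0, 0], 100],
])

```text
time: 52.95
position: [0.326, 0.1536, 0.2719]
orientation: [0.674, 0.739, 0.0, -0.0]
contact_force: [0.4, -0.9, -0.3]
grip_width: 0.0912
grasp_force: 0.0
```

```bash
python3 - <<'E'
from h import *
s=env.sense();print(s['time'],s['position'])
cv2.imwrite('pics/end.png',np.hstack([cv2.resize(env.grab_frame('scene'),(400,300)),cv2.resize(env.grab_frame('top'),(400,300))]))
E
```

```text
52.95 [0.32601884 0.15358755 0.27185113]
```

View pics/end.png

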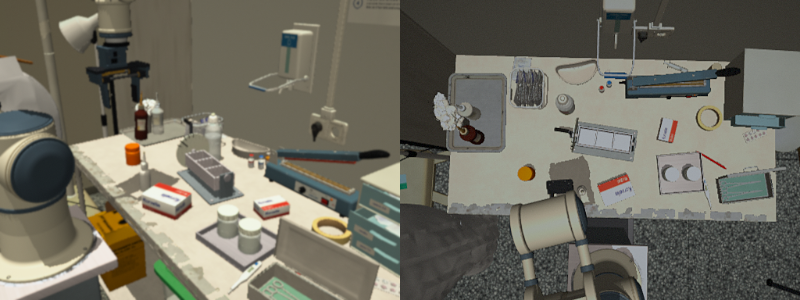

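Both jars stand in the tray (scene 228,220 and 249,232). The carton is flat on the table, the rack is level and empty, and the bystanders have not moved. Handing in.

```bash
python3 -c "
from bench import env
print(env.finish_job())"
```

```text
the job is handed in; nothing more can be done
None
```

I handed the job in at about 53 s: the carton is flat on the table, the rack was held at 45° for over 4 s and brought back level, and both jars that were present stand upright in the steel tray.

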